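# Demould the spin-cast tiles

### The job

Empty the spin caster: unscrew its wing knob, which has a left-hand thread (turn it clockwise until its engraved line has come round from the single mark on the rim to the double one), lift it off into the steel dish, and lift the cover off onto the middle of the felt pad, right way up. Then lift every casting straight up out of its pocket by its stub and stand it flat on the floor of the curing tray, stub up and none on top of another; do not shift the cup, glue bottle or snips.

Things in the scene. Friction and masses are not known exactly. Their poses are not given: they have to be found in the camera images.
- caster: Bench-top spin caster, fixed: white drum 262 mm across, grey switch panel on its front (-x of this frame). Origin: centre of its underside, on the bench; z up along the spindle. Its black mould platter (196 mm across, top face 104 mm up) has six square pockets 10 mm deep, 32 mm wide, centred 68 mm from the axis at 0, 60 .. 300 deg from this frame's +x, counter-clockwise from above.
- stud_top (a point): Top of the caster's steel spindle stud, on the axis, 176 mm above the bench. The stud goes up from the mould through the cover and 24 mm beyond its collar, and carries a coarse two-start LEFT-HAND thread, 21 mm over the ridges, that climbs 18 mm per turn.
- mark_locked (a point): ONE short black line engraved on the drum's rim, 96 mm up, 116 mm from the axis in the caster's +x: where the knob's line points when locked.
- mark_free (a point): TWO close short black lines engraved on the drum's rim, 96 mm up, 116 mm from the axis in the caster's +y: where the knob's line points when the thread has let go, 270 deg clockwise (from above) from the single line.
- knob_mid (a point): Black wing knob on the stud, foot resting on the cover's collar: block 62 (x) x 30 (y, two flat sides to grip) x 36 mm tall, 90 g. Point: its centre, 18 mm above its foot; z up. Pale line and dot on top from the middle to the +x end, within 5 deg of the single mark at first. Turned CLOCKWISE it climbs 18 mm a turn (1.5 mm play), stays when let go, and after 270 deg lifts straight off.
- cover_collar (a point): Aluminium cover, an inverted dish 196 mm across on the mould, 400 g. Its disc's top is 30 mm above its lower rim; on it stands a central collar 40 mm across, 18 mm tall, to hold it by; the stud passes it with 3 mm to spare. Point: on the axis, half-way up the collar, 39 mm above the lower rim, 9 mm above the disc. z up. Engraved arrows on the disc show the way to unscrew.
- casting1_mid (a point): Casting (None if absent): off-white resin tile 30 x 30 x 10 mm with a round pouring stub, 12 mm thick and 22 mm tall, up from its middle; 16 g. Starts in the pocket at 0 deg, tile flush with the mould, so only the stub can be gripped. Point: on its axis, half-way up, 16 mm above its underside; z along the stub, up.
- casting2_mid (a point): Casting (None if absent): off-white resin tile 30 x 30 x 10 mm with a round pouring stub, 12 mm thick and 22 mm tall, up from its middle; 16 g. Starts in the pocket at 60 deg, tile flush with the mould, so only the stub can be gripped. Point: on its axis, half-way up, 16 mm above its underside; z along the stub, up.
- casting3_mid (a point): Casting (None if absent): off-white resin tile 30 x 30 x 10 mm with a round pouring stub, 12 mm thick and 22 mm tall, up from its middle; 16 g. Starts in the pocket at 120 deg, tile flush with the mould, so only the stub can be gripped. Point: on its axis, half-way up, 16 mm above its underside; z along the stub, up.
- casting4_mid (a point): Casting (None if absent): off-white resin tile 30 x 30 x 10 mm with a round pouring stub, 12 mm thick and 22 mm tall, up from its middle; 16 g. Starts in the pocket at 180 deg, tile flush with the mould, so only the stub can be gripped. Point: on its axis, half-way up, 16 mm above its underside; z along the stub, up.
- casting5_mid (a point): Casting (None if absent): off-white resin tile 30 x 30 x 10 mm with a round pouring stub, 12 mm thick and 22 mm tall, up from its middle; 16 g. Starts in the pocket at 240 deg, tile flush with the mould, so only the stub can be gripped. Point: on its axis, half-way up, 16 mm above its underside; z along the stub, up.
- casting6_mid (a point): Casting (None if absent): off-white resin tile 30 x 30 x 10 mm with a round pouring stub, 12 mm thick and 22 mm tall, up from its middle; 16 g. Starts in the pocket at 300 deg, tile flush with the mould, so only the stub can be gripped. Point: on its axis, half-way up, 16 mm above its underside; z along the stub, up.
- tray: Loose open dark steel curing tray, 195 (x) x 135 (y) mm outside, 15 mm tall, walls and floor 4 mm, 450 g. Origin: centre of its underside; z up.
- pad: Grey felt pad for the cover, 210 x 210 x 3 mm, fixed flat on the bench. Origin: centre of its underside.
- dish: Loose round steel parts dish, 96 mm across the mouth, 22 mm tall, wall 3 mm, floor 5 mm thick at most, 150 g. Origin: centre of its underside; z up.
- cup: Bystander: white cup, 68 mm across, 78 mm tall. Origin: centre of its underside.
- glue: Bystander: white glue bottle, 42 mm across, 110 mm tall. Origin: centre of its underside.
- snips: Bystander: pair of snips lying flat, about 115 mm long, 12 mm tall. Origin: at its pivot, on the bench.

How it is judged (in metres and radians):
On the way, in this order (a step that is already met when the one before it is completed fails the run):
1. the knob is unscrewed and lifted clear of the stud (z of knob_mid in the frame of caster above 0.197 m), for 0.1 s.
2. the cover is lifted off the mould, clear of the stud ((z of cover_collar in the frame of caster above 0.21 m or horizontal distance between cover_collar and caster above 0.1 m)), for 0.1 s.
At the end, for the whole second after the job is handed in: Every casting present stands on the tray's floor, stub within 0.2 rad of vertical, none on another. The cover lies flat, right way up, its axis within 40 mm of the pad's middle; the knob is in the dish, within 40 mm of its middle; tray and dish level (x of casting1_mid in the frame of tray between -0.0935 and 0.0935 m and y of casting1_mid in the frame of tray between -0.0635 and 0.0635 m and z of casting1_mid in the frame of tray between 0.014 and 0.025 m and angle between each of casting1_mid, casting2_mid, casting3_mid, casting4_mid, casting5_mid, casting6_mid's own z axis and vertical below 0.2 rad and x of casting2_mid in the frame of tray between -0.0935 and 0.0935 m and y of casting2_mid in the frame of tray between -0.0635 and 0.0635 m and z of casting2_mid in the frame of tray between 0.014 and 0.025 m and x of casting3_mid in the frame of tray between -0.0935 and 0.0935 m and y of casting3_mid in the frame of tray between -0.0635 and 0.0635 m and z of casting3_mid in the frame of tray between 0.014 and 0.025 m and x of casting4_mid in the frame of tray between -0.0935 and 0.0935 m and y of casting4_mid in the frame of tray between -0.0635 and 0.0635 m and z of casting4_mid in the frame of tray between 0.014 and 0.025 m and x of casting5_mid in the frame of tray between -0.0935 and 0.0935 m and y of casting5_mid in the frame of tray between -0.0635 and 0.0635 m and z of casting5_mid in the frame of tray between 0.014 and 0.025 m and x of casting6_mid in the frame of tray between -0.0935 and 0.0935 m and y of casting6_mid in the frame of tray between -0.0635 and 0.0635 m and z of casting6_mid in the frame of tray between 0.014 and 0.025 m and horizontal distance between cover_collar and pad below 0.04 m and height (world z) of cover_collar below 0.049 m and angle between each of cover_collar, tray's own z axis and vertical below 0.1 rad and horizontal distance between knob_mid and dish below 0.04 m and z of knob_mid in the frame of dish below 0.045 m and angle between dish's own z axis and vertical below 0.15 rad); the robot touches nothing.
It fails at once if a bystander (cup, glue bottle or snips) was moved more than 30 mm (distance of any of cup, glue, snips from where it was at the start of the episode above 0.03 m).
Of casting1, casting2, casting3, casting4, casting5, casting6 only 2 to 4 are there at a start; the rules pass over those that are not, and their reading is None.
At some moment in a run one of tray, dish, cover may be knocked a few centimetres aside while the robot is not near it.
It also fails if it takes over 210 s, if anything falls off the work surface, if the arm or the gripper's body presses on something with over 40 N, if the wrist force passes 120 N, or if a joint passes its speed limit or range.

### The arm

A 7-joint arm with a two-finger parallel gripper is mounted at the origin on the work surface. World frame = base frame: x ahead of the robot, y to its left, z up, the work surface at z = 0. Lengths are in m, angles in degrees, forces in N, time in s.
With the tool pointing down it reaches from about 0.425 to 0.95 m from the base axis. Payload 4.7 kg.
Tool frame: the origin (TCP) lies on the front face of the gripper's body, between the roots of the fingers; the fingertips stand 73 mm ahead of it and the grasp point (between the pads) lies 54 mm ahead of it; z points along the fingers, y is the direction in which the jaws open and shut (so a half turn about z gives the same grasp; the last joint's range is limited). The gripper opens to 85 mm and grips with 20 to 120 N. Pads are 22 mm wide; open, the fingers measure 114 mm over their backs; the gripper's body (76 mm by 85 mm) begins 54 mm behind the grasp point. The pads swing forward as they close: fully open they stand 13 mm farther back than shut.
Start: joints at [62.344, 26.849, -2.785, 87.806, 1.381, 65.374, -4.715], TCP at [0.296, -0.607, 0.304] pointing down, gripper open.
Joint ranges: [-148.3, 148.3], [-19.14, 114.17], [-79.39, 73.82], [5.75, 140.21], [-59.74, 239.74], [12.07, 113.84], [-152.46, 152.46]. Speed limits (degrees/s): [147.25, 147.25, 180, 180, 180, 180, 180].

### API

Orientations are given as [roll, pitch, yaw] about the fixed x, y, z axes, in that order (R = Rz(yaw) Ry(pitch) Rx(roll)).
In Python, from cell import env gives the robot as it stands.
- The arm moves only by the shell command python3 -m creep 'ROWS' [FORCE]. ROWS is a JSON object of lists of equal length, an entry for each row: "linear": the shift along the tool's x, y, z in m, a list of three; "delta_rot": the turn, a rotation vector about the tool's x, y, z in rad, a list of three; "fingers": the opening, from -1 (shut) to 1 (fully open). A call has 1 to 5 rows; each row is the pose to reach, as a shift and turn from the pose commanded when the call began, along the tool's axes at that moment; what a row does not reach only later rows make up. A row lasts 1/12 s, in which the tool goes at most 41.7 mm and 7.16 degrees, less where a joint would pass 70% of its speed; a pose out of reach is approached as far as the arm can. A call with a gripper value outside its range is refused whole. The fingers move at their own pace and stop on an object; FORCE is the grip in N (left out, the last holds). Time passes only in rows, so rows that repeat a pose let the fingers close. It gives the time, the measured TCP pose, the force and the opening at its end, in the units of the state.
- env.read_state(): the state, without advancing time (a new reading comes with each control period).
- env.snapshot(name): name is "scene" or "top"; returns the picture (384x512x3 uint8, blue, green, red); there is no depth.
- env.calibration(name): a dict with "fovy" (degrees; the focal length in pixels is half the picture's height over the tangent of half this angle, whatever the lens; pixels are square), "cx", "cy" (the principal point, pixels), "k1" (the pictures are not rectified: a ray, as slopes to the right and down, at radius r is drawn at 1 + k1 r^2 times it, then the intrinsics apply), "world_from_camera" (4x4, takes a point from camera to world coordinates). Camera axes: x right, y down, z forward; pixel columns grow to the right and rows downward; lengths in m; the calibration is good to about 2 mm. A picture is of the moment at which its call begins. calibration takes no time and is no camera call.
- env.sign_off(): hands the job in, once; it reports no verdict.
The state is a dict: "time_s": time; "joints": joint angles; "joint_vel": joint speeds; "joint_efforts": joint torques, N m; "eef_pos": TCP position; "tool_rot": TCP orientation; "wrist_force": force on the tool from outside, world axes, zero at the start; "wrist_torque": the same for the moment, N m; "finger_gap": finger opening in m.
Only numpy, scipy, OpenCV 4.12 (cv2) and the standard library are available. Lean on these libraries where they do the work, as an engineer would, in place of code of your own. Each camera call takes 0.05 s, during which the arm holds its last target. There are 200 camera calls.

## Working session

There is one attempt and no reset: what is moved stays moved. The work goes in short steps, Python scripts to look and compute and a shell command to move; the robot and the scene stay as the last step left them, time stands still between calls to the robot, and variables do not carry over. Pictures are saved under pics/ and viewed, about 12 in all and at most 16, crops included, and the job is handed in when it is done.

```bash
ls; mkdir -p pics
cat > h.py <<'E'
import numpy as np, cv2
from cell import env
from scipy.spatial.transform import Rotation as R
def cal(n):
    c=env.calibration(n); f=192/np.tan(np.radians(c["fovy"]/2))
    return f,c["cx"],c["cy"],c["k1"],np.array(c["world_from_camera"])
def ray(n,u,v):
    f,cx,cy,k,T=cal(n); K=np.array([[f,0,cx],[0,f,cy],[0,0,1.]])
    p=cv2.undistortPoints(np.array([[[u,v]]],float),K,np.array([k,0,0,0.]))[0,0]
    return T[:3,3],T[:3,:3]@np.array([p[0],p[1],1])
def onz(n,u,v,z):
    o,d=ray(n,u,v); return o+d*(z-o[2])/d[2]
def pix(n,P):
    f,cx,cy,k,T=cal(n); K=np.array([[f,0,cx],[0,f,cy],[0,0,1.]])
    Ti=np.linalg.inv(T); 
    return cv2.projectPoints(np.array(P,float).reshape(-1,3),cv2.Rodrigues(Ti[:3,:3])[0],Ti[:3,3],K,np.array([k,0,0,0.]))[0][:,0]
def snap(n,name):
    im=env.snapshot(n); cv2.imwrite(f"pics/{name}.png",im); return im
E
python3 - <<'E'
from h import *
a=snap("top","t0");b=snap("scene","s0")
cv2.imwrite("pics/t0b.png",cv2.resize(a,(800,600),interpolation=2)); cv2.imwrite("pics/s0b.png",cv2.resize(b,(800,600),interpolation=2))
for n in("top","scene"): print(n,cal(n))
print(env.read_state())
E
```

```text
pics
top (np.float64(413.6349887751446), 260.2849216892476, 195.281194405309, -0.0013882333115676367, array([[ 2.52305511e-02, -9.98906843e-01,  3.93514839e-02,
         5.52209624e-01],
       [-9.99681182e-01, -2.51725507e-02,  1.96877193e-03,
        -6.22983244e-03],
       [-9.76042529e-04, -3.93886111e-02, -9.99223491e-01,
         1.10353302e+00],
       [ 0.00000000e+00,  0.00000000e+00,  0.00000000e+00,
         1.00000000e+00]]))
scene (np.float64(437.10948261985357), 253.55856786468533, 188.84366766562047, -0.04983374875763435, array([[-0.29568247,  0.51056009, -0.80740341,  1.38699576],
       [ 0.95524328,  0.16604141, -0.24482752,  0.22997942],
       [ 0.00906324, -0.84365789, -0.53680464,  0.64783756],
       [ 0.        ,  0.        ,  0.        ,  1.        ]]))
{'time_s': 0.1, 'joints': array([62.34475252, 26.89180009, -2.78572521, 87.86774509,  1.38163693,
       65.37393712, -4.71574485]), 'joint_vel': array([ 0.04798782, -0.10521001,  0.01119152, -0.16861109, -0.01392246,
        0.02960306,  0.07195776]), 'joint_efforts': array([ 1.46723447e-03, -5.11512172e+01, -4.66140162e-02, -2.38387764e+01,
        1.07959594e-02,  4.40623859e-03,  2.03553121e-06]), 'eef_pos': array([ 0.29574568, -0.60631704,  0.30297033]), 'tool_rot': array([-1.79900169e+02,  3.55739264e-03,  2.60023937e+01]), 'wrist_force': array([-0.16976489,  0.5813186 , -1.37661584]), 'wrist_torque': array([-0.01326493, -0.00611377,  0.01554476]), 'finger_gap': 0.08551642249851507}
```

View pics/t0b.png

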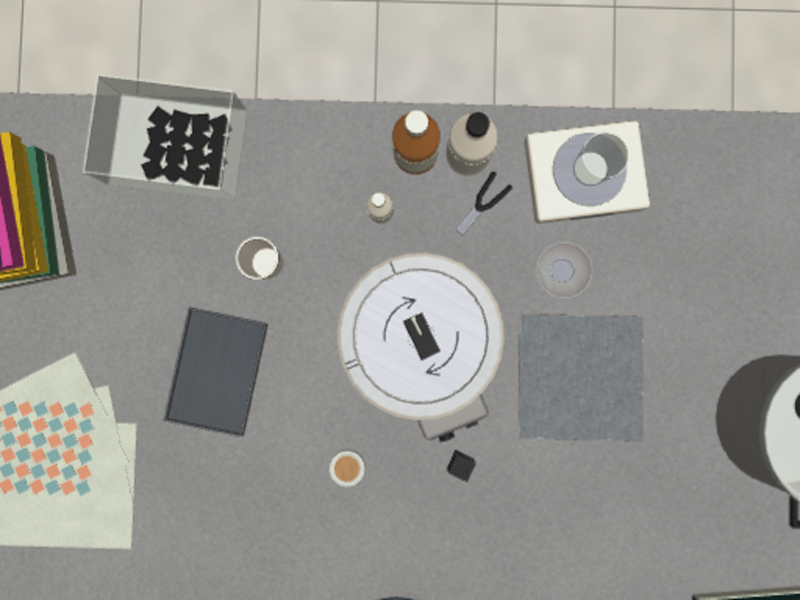

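View pics/s0b.png

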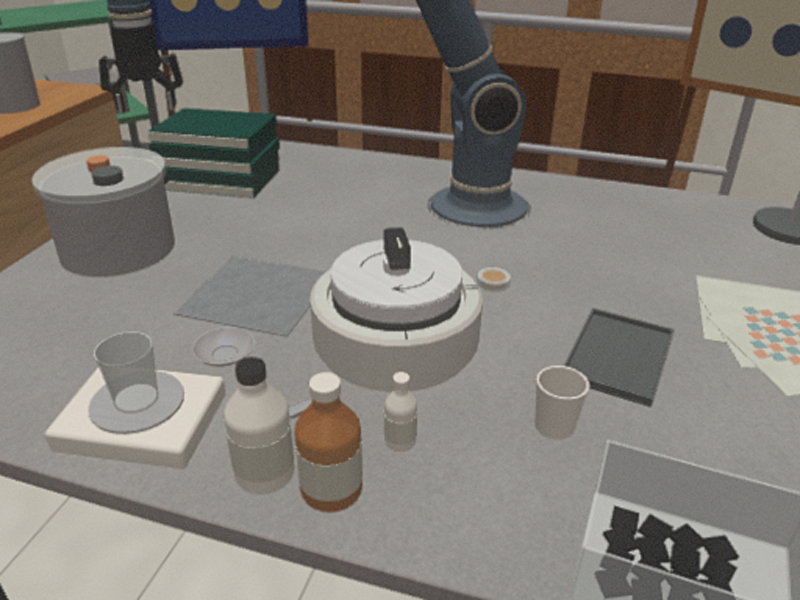

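The top view shows the caster at about (421,336)/1.5625, the single mark at (392,267), the double mark at (352,363), the tray at (216,372), the pad at (581,377) and the dish at (564,271). The cup, glue and snips are up-left of the caster and behind it.

```bash
cat >> h.py <<'E'
def blob(im,lo,hi,roi,amin=30):
    "largest contour in BGR range within roi (u0,v0,u1,v1)"
    m=np.zeros(im.shape[:2],np.uint8); u0,v0,u1,v1=roi
    m[v0:v1,u0:u1]=cv2.inRange(im,np.array(lo),np.array(hi))[v0:v1,u0:u1]
    cs=cv2.findContours(m,cv2.RETR_EXTERNAL,cv2.CHAIN_APPROX_NONE)[0]
    c=max(cs,key=cv2.contourArea,default=None); return c
def rect(n,c,z):
    P=np.array([onz(n,*p,z)[:2] for p in c[:,0].astype(float)]).astype(np.float32)
    return cv2.minAreaRect(P)
def circ(n,c,z):
    P=np.array([onz(n,*p,z)[:2] for p in cv2.convexHull(c)[:,0].astype(float)])
    s=np.linalg.lstsq(np.c_[2*P,np.ones(len(P))],(P**2).sum(1),rcond=None)[0]
    return s[:2],np.sqrt(s[2]+s[:2]@s[:2])
E
python3 - <<'E'
from h import *
im=cv2.imread("pics/t0.png")
k=1/1.5625
for n,u,v,z in [("locked",392,267,.096),("free",352,363,.096)]: print(n,onz("top",u*k,v*k,z))
c=blob(im,(0,0,0),(70,70,70),(250,190,290,240)); print("knob",rect("top",c,.188))
c=blob(im,(0,0,0),(85,80,80),(100,190,180,285)); print("tray",rect("top",c,.015))
for p in [(190,308),(267,323),(244,434),(166,421)]: print(onz("top",p[0]*k,p[1]*k,.015))
for p in [(519,314),(643,317),(642,439),(519,438)]: print("pad",onz("top",p[0]*k,p[1]*k,.003))
# cover, drum: edge points by bright threshold
c=blob(im,(185,185,180),(255,255,255),(210,150,330,275)); print("drum?",circ("top",c,.1),cv2.contourArea(c))
print("dish",onz("top",564*k,270*k,.022),"w",onz("top",537*k,270*k,.022),onz("top",592*k,270*k,.022))
print("cup",onz("top",258*k,258*k,.078),"glue",onz("top",378*k,200*k,.11),"snips",onz("top",480*k,205*k,.01))
print([im[v,u] for u,v in [(235,200),(245,200),(224,215),(337,175),(380,240),(335,210),(140,240)]])
d=cv2.resize(im[150:290,205:345],(700,700),interpolation=cv2.INTER_CUBIC); cv2.imwrite("pics/c0.png",d[:, :][:600])
E
```

```text
locked [0.65095972 0.02023393 0.096     ]
free [0.49972377 0.0784963  0.096     ]
knob ((0.5460569858551025, -0.025410199537873268), (0.05826269090175629, 0.027704821899533272), 27.947120666503906)
tray ((0.4573464095592499, 0.36328238248825073), (0.22447878122329712, 0.10650373250246048), 22.650787353515625)
[0.5810275 0.3610401 0.015    ]
[0.55903593 0.23035224 0.015     ]
[0.37251104 0.26258172 0.015     ]
[0.39077937 0.39398453 0.015     ]
pad [ 0.58525118 -0.19563668  0.003     ]
pad [ 0.58546199 -0.40677874  0.003     ]
pad [ 0.37920148 -0.40734723  0.003     ]
pad [ 0.37563263 -0.19950306  0.003     ]
drum? (array([ 0.5508871 , -0.01371749]), np.float64(0.10975215249932593)) 5846.0
dish [ 0.66042419 -0.26649253  0.022     ] w [ 0.65928377 -0.22120274  0.022     ] [ 0.66160715 -0.31345987  0.022     ]
cup [0.66174016 0.2344922  0.078     ] glue [0.75308149 0.0442587  0.11      ] snips [ 0.76907497 -0.12461029  0.01      ]
[array([229, 223, 221], dtype=uint8), array([228, 221, 220], dtype=uint8), array([210, 210, 207], dtype=uint8), array([139, 140, 141], dtype=uint8), array([126, 123, 119], dtype=uint8), array([129, 127, 122], dtype=uint8), array([94, 91, 86], dtype=uint8)]
```

View pics/c0.png

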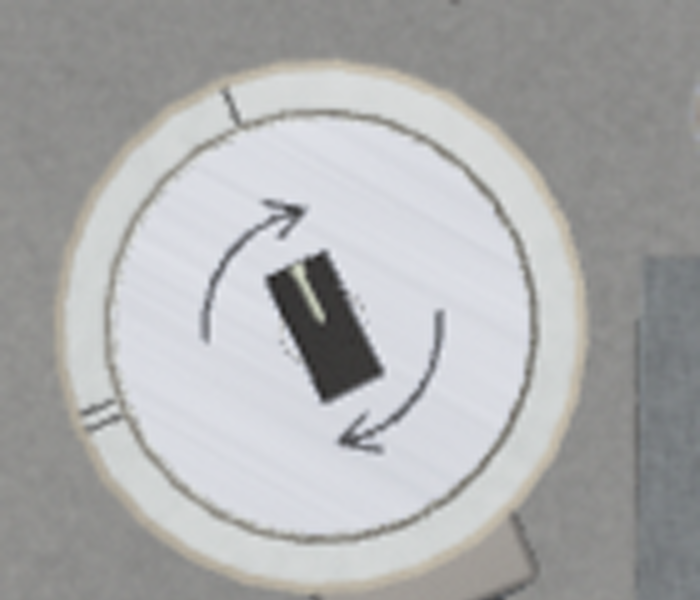

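```bash
python3 - <<'E'
from h import *
g=lambda x,y:(205+x/5-.4,150+y/5-.4)
P=lambda x,y,z:onz("top",*g(x,y),z)[:2]
print("drum",P(322,326,.09),"cover",P(321.5,325.5,.134),"knob",P(325.5,327,.188))
c=P(321.5,325.5,.134)
for q in [(231,107),(100,416)]:
    d=P(*q,.096)-c; print(np.linalg.norm(d),np.degrees(np.arctan2(d[1],d[0])))
K=[P(*q,.188) for q in [(266,275),(327,252),(384,376),(325,404)]]; d=K[0]+K[1]-K[2]-K[3]; print("knob yaw",np.degrees(np.arctan2(d[1],d[0])))
E
python3 -m creep '{"linear":[[0,0,0]],"delta_rot":[[0,0,0.1]],"fingers":[1]}' 40; python3 -c "
from h import *; s=env.read_state(); print(s['joints'],s['eef_pos'],s['tool_rot'])"
```

```text
drum [ 0.54486557 -0.0267636 ] cover [ 0.5454123  -0.02563241] knob [ 0.54517315 -0.02633606]
0.11488350642105218 23.63296998662387
0.11567787815969274 113.91453069609776
knob yaw 26.058739221826066
time_s: 0.18
eef_pos: [0.2957, -0.6064, 0.3031]
tool_rot: [-179.9, -0.0, 20.2]
wrist_force: [-0.1, 0.7, -1.0]
finger_gap: 0.0853
[ 61.52208813  26.84812507  -1.57839642  87.9115972    0.76383075
  65.33107508 -10.02837161] [ 0.29571339 -0.60643341  0.30313731] [-1.79917901e+02 -4.88324764e-03  2.01776678e+01]
```

```bash
cat > st.py <<'E'
import sys
from h import *
s=env.read_state(); y=np.radians(s['tool_rot'][2]); p=s['eef_pos']
print('t',s['time_s'],'j',s['joints'].round(0),'p',p.round(4),'rot',s['tool_rot'].round(1),'F',s['wrist_force'].round(1),'T',s['wrist_torque'].round(2),'gap',round(s['finger_gap'],4))
if len(sys.argv)>1:   # target x y z [yaw] -> tool-frame shift, turn rad
    t=list(map(float,sys.argv[1:])); d=np.array(t[:3])-p
    M=R.from_euler('xyz',s['tool_rot'],degrees=True).as_matrix()
    o='shift %s'%(M.T@d).round(4)
    if len(t)>3:
        G=R.from_euler('xyz',[180,0,t[3]],degrees=True).as_matrix(); o+=' rotvec %s'%R.from_matrix(M.T@G).as_rotvec().round(4)
    print(o)
E
T='{"linear":[[0.022,-0.023,0],[0.044,-0.046,0],[0.065,-0.069,0],[0.087,-0.092,0],[0.1087,-0.1146,0]],"delta_rot":[[0,0,0],[0,0,0],[0,0,0],[0,0,0],[0,0,0]],"fingers":[1,1,1,1,1]}'
python3 -m creep '{"linear":[[0.022,-0.023,0],[0.044,-0.046,0],[0.065,-0.069,0],[0.087,-0.092,0],[0.109,-0.115,0]],"delta_rot":[[0,0,0],[0,0,0],[0,0,0],[0,0,0],[0,0,0]],"fingers":[1,1,1,1,1]}' >/dev/null
python3 -m creep '{"linear":[[0.022,-0.023,0],[0.044,-0.046,0],[0.065,-0.069,0],[0.087,-0.092,0],[0.109,-0.115,0]],"delta_rot":[[0,0,0],[0,0,0],[0,0,0],[0,0,0],[0,0,0]],"fingers":[1,1,1,1,1]}' >/dev/null
python3 -m creep '{"linear":[[0.022,-0.023,0],[0.044,-0.046,0],[0.065,-0.069,0],[0.087,-0.092,0],[0.109,-0.115,0]],"delta_rot":[[0,0,0],[0,0,0],[0,0,0],[0,0,0],[0,0,0]],"fingers":[1,1,1,1,1]}' >/dev/null
python3 -m creep '{"linear":[[0.022,-0.023,0],[0.044,-0.046,0],[0.065,-0.069,0],[0.087,-0.092,0],[0.109,-0.115,0]],"delta_rot":[[0,0,0],[0,0,0],[0,0,0],[0,0,0],[0,0,0]],"fingers":[1,1,1,1,1]}' >/dev/null
python3 -m creep '{"linear":[[0,0,0],[0,0,0],[0,0,0],[0,0,0],[0,0,0]],"delta_rot":[[0,0,-0.12],[0,0,-0.24],[0,0,-0.36],[0,0,-0.48],[0,0,-0.6]],"fingers":[1,1,1,1,1]}'
python3 st.py 0.545 -0.026 0.303 206
```

```text
time_s: 2.27
eef_pos: [0.5453, -0.024, 0.3034]
tool_rot: [-180.0, 0.0, 55.0]
wrist_force: [0.5, 0.4, 0.2]
finger_gap: 0.0852
t 2.2667 j [ 19.  17. -25. 104.   8.  61. -45.] p [ 0.5453 -0.024   0.3034] rot [-180.    0.   55.] F [0.5 0.4 0.2] T [0.05 0.05 0.  ] gap 0.0852
shift [-0.0018  0.0009  0.0004] rotvec [-1.1000e-03 -8.0000e-04 -2.6354e+00]
```

```bash
python3 -m creep '{"linear":[[0,0,0],[0,0,0],[0,0,0],[0,0,0],[0,0,0]],"delta_rot":[[0,0,-0.12],[0,0,-0.24],[0,0,-0.36],[0,0,-0.48],[0,0,-0.6]],"fingers":[1,1,1,1,1]}' >/dev/null
python3 -m creep '{"linear":[[0,0,0],[0,0,0],[0,0,0],[0,0,0],[0,0,0]],"delta_rot":[[0,0,-0.12],[0,0,-0.24],[0,0,-0.36],[0,0,-0.48],[0,0,-0.6]],"fingers":[1,1,1,1,1]}' >/dev/null
python3 -m creep '{"linear":[[0,0,0],[0,0,0],[0,0,0],[0,0,0],[0,0,0]],"delta_rot":[[0,0,-0.12],[0,0,-0.24],[0,0,-0.36],[0,0,-0.48],[0,0,-0.6]],"fingers":[1,1,1,1,1]}' >/dev/null
python3 -m creep '{"linear":[[0,0,0],[0,0,0],[0,0,0],[0,0,0],[0,0,0]],"delta_rot":[[0,0,-0.12],[0,0,-0.24],[0,0,-0.36],[0,0,-0.48],[0,0,-0.6]],"fingers":[1,1,1,1,1]}' >/dev/null
python3 -m creep '{"linear":[[0,0,0],[0,0,0],[0,0,0],[0,0,0]],"delta_rot":[[0,0,-0.12],[0,0,-0.235],[0,0,-0.235],[0,0,-0.235]],"fingers":[1,1,1,1]}' >/dev/null
python3 st.py 0.545 -0.026 0.233 206
```

```text
t 4.2667 j [ 41.  24. -56. 103.  22.  64.  93.] p [ 0.5454 -0.0243  0.3035] rot [ 180.    -0.  -154.6] F [-0.5  1.   0.2] T [ 0.01  0.01 -0.01] gap 0.0857
shift [ 0.001  -0.0014  0.0705] rotvec [ 0.0006 -0.0005 -0.0098]
```

```bash
python3 -m creep '{"linear":[[0.001,-0.0015,0.02],[0.001,-0.0015,0.04],[0.001,-0.0015,0.06],[0.001,-0.0015,0.072],[0.001,-0.0015,0.072]],"delta_rot":[[0,0,0],[0,0,-0.01],[0,0,-0.01],[0,0,-0.01],[0,0,-0.01]],"fingers":[1,1,1,1,1]}'
python3 -m creep '{"linear":[[0,0,0],[0,0,0],[0,0,0],[0,0,0],[0,0,0]],"delta_rot":[[0,0,0],[0,0,0],[0,0,0],[0,0,0],[0,0,0]],"fingers":[-0.3,-1,-1,-1,-1]}' 50
python3 -m creep '{"linear":[[0,0,0],[0,0,0],[0,0,0],[0,0,0],[0,0,0]],"delta_rot":[[0,0,0],[0,0,0],[0,0,0],[0,0,0],[0,0,0]],"fingers":[-1,-1,-1,-1,-1]}' 
python3 st.py
```

```text
time_s: 4.68
eef_pos: [0.5439, -0.0263, 0.2294]
tool_rot: [179.9, -0.3, -153.9]
wrist_force: [-0.3, -0.2, -0.5]
finger_gap: 0.0855
time_s: 5.1
eef_pos: [0.5458, -0.0258, 0.233]
tool_rot: [-179.9, 0.1, -153.8]
wrist_force: [0.1, 0.9, -1.1]
finger_gap: 0.0296
time_s: 5.52
eef_pos: [0.5459, -0.0258, 0.2329]
tool_rot: [-179.9, 0.1, -153.8]
wrist_force: [-1.4, -0.5, 5.7]
finger_gap: 0.0293
t 5.5167 j [ 38.  28. -53. 108.  27.  57.  90.] p [ 0.5459 -0.0258  0.2329] rot [-1.799e+02  1.000e-01 -1.538e+02] F [-1.4 -0.5  5.7] T [-0.1   0.16 -0.01] gap 0.0293
```

```bash
python3 -m creep '{"linear":[[0,0,-0.0003],[0,0,-0.0006],[0,0,-0.0009],[0,0,-0.0012],[0,0,-0.0014]],"delta_rot":[[0,0,0.1],[0,0,0.2],[0,0,0.3],[0,0,0.4],[0,0,0.5]],"fingers":[-1,-1,-1,-1,-1]}'
python3 st.py
python3 -m creep '{"linear":[[0,0,-0.0003],[0,0,-0.0006],[0,0,-0.0009],[0,0,-0.0012],[0,0,-0.0014]],"delta_rot":[[0,0,0.1],[0,0,0.2],[0,0,0.3],[0,0,0.4],[0,0,0.5]],"fingers":[-1,-1,-1,-1,-1]}'
python3 st.py
```

```text
time_s: 5.93
eef_pos: [0.5451, -0.0255, 0.2332]
tool_rot: [180.0, -0.0, 177.3]
wrist_force: [0.2, 0.8, 0.2]
finger_gap: 0.0292
t 5.9333 j [ 34.  26. -46. 108.  22.  55.  65.] p [ 0.5451 -0.0255  0.2332] rot [180.   -0.  177.3] F [0.2 0.8 0.2] T [ 0.22 -0.08 -0.06] gap 0.0292
time_s: 6.35
eef_pos: [0.5453, -0.0252, 0.2347]
tool_rot: [179.9, -0.0, 148.6]
wrist_force: [0.1, 1.4, 0.4]
finger_gap: 0.0293
t 6.35 j [ 29.  24. -39. 108.  18.  54.  40.] p [ 0.5453 -0.0252  0.2347] rot [179.9  -0.  148.6] F [0.1 1.4 0.4] T [ 0.32 -0.12  0.06] gap 0.0293
```

```bash
python3 -m creep '{"linear":[[0,0,-0.0003],[0,0,-0.0006],[0,0,-0.0009],[0,0,-0.0012],[0,0,-0.0014]],"delta_rot":[[0,0,0.1],[0,0,0.2],[0,0,0.3],[0,0,0.4],[0,0,0.5]],"fingers":[-1,-1,-1,-1,-1]}' >/dev/null
python3 -m creep '{"linear":[[0,0,-0.0003],[0,0,-0.0006],[0,0,-0.0009],[0,0,-0.0012],[0,0,-0.0014]],"delta_rot":[[0,0,0.1],[0,0,0.2],[0,0,0.3],[0,0,0.4],[0,0,0.5]],"fingers":[-1,-1,-1,-1,-1]}' >/dev/null
python3 st.py
python3 -m creep '{"linear":[[0,0,-0.0003],[0,0,-0.0006],[0,0,-0.0009],[0,0,-0.0012],[0,0,-0.0014]],"delta_rot":[[0,0,0.1],[0,0,0.2],[0,0,0.3],[0,0,0.4],[0,0,0.5]],"fingers":[-1,-1,-1,-1,-1]}' >/dev/null
python3 -m creep '{"linear":[[0,0,-0.0003],[0,0,-0.0006],[0,0,-0.0009],[0,0,-0.0012],[0,0,-0.0014]],"delta_rot":[[0,0,0.1],[0,0,0.2],[0,0,0.3],[0,0,0.4],[0,0,0.5]],"fingers":[-1,-1,-1,-1,-1]}' >/dev/null
python3 st.py
python3 -m creep '{"linear":[[0,0,-0.0003],[0,0,-0.0006],[0,0,-0.0009],[0,0,-0.0012],[0,0,-0.0014]],"delta_rot":[[0,0,0.1],[0,0,0.2],[0,0,0.3],[0,0,0.4],[0,0,0.5]],"fingers":[-1,-1,-1,-1,-1]}' >/dev/null
python3 st.py
```

```text
t 7.1833 j [ 19.  21. -27. 108.  12.  53. -11.] p [ 0.5454 -0.0248  0.2375] rot [ 1.80e+02 -1.00e-01  9.14e+01] F [ 1.2  2.3 -0.9] T [ 0.42 -0.16  0.03] gap 0.029
t 8.0167 j [ 10.  20. -15. 109.   6.  52. -64.] p [ 0.5458 -0.0243  0.2404] rot [-1.80e+02 -1.00e-01  3.41e+01] F [ 1.7  2.8 -1.2] T [ 0.61 -0.38  0.05] gap 0.0293
t 8.4333 j [  6.  19.  -9. 109.   4.  52. -90.] p [ 0.5461 -0.0247  0.2419] rot [-179.9   -0.2    5.4] F [ 2.2  2.1 -1.7] T [ 0.44 -0.56  0.03] gap 0.0292
```

```bash
python3 -m creep '{"linear":[[0,0,-0.0003],[0,0,-0.0006],[0,0,-0.0009],[0,0,-0.0012],[0,0,-0.0014]],"delta_rot":[[0,0,0.1],[0,0,0.2],[0,0,0.3],[0,0,0.4],[0,0,0.5]],"fingers":[-1,-1,-1,-1,-1]}' >/dev/null
python3 -m creep '{"linear":[[0,0,0],[0,0,0],[0,0,0],[0,0,0],[0,0,0]],"delta_rot":[[0,0,0],[0,0,0],[0,0,0],[0,0,0],[0,0,0]],"fingers":[1,1,1,1,1]}'
python3 -m creep '{"linear":[[0,0,0],[0,0,0],[0,0,0],[0,0,0]],"delta_rot":[[0,0,0],[0,0,0],[0,0,0],[0,0,0]],"fingers":[1,1,1,1]}'
python3 st.py
python3 - <<'E'
from h import *
a=snap("top","t1")[150:290,205:345]; b=snap("scene","s1")[110:260,170:340]
cv2.imwrite("pics/v1.png",np.hstack([cv2.resize(a,(400,400)),cv2.resize(b,(400,400))]))
E
```

```text
time_s: 9.27
eef_pos: [0.5452, -0.026, 0.243]
tool_rot: [180.0, 0.0, -22.9]
wrist_force: [-0.5, -0.4, -0.3]
finger_gap: 0.0845
time_s: 9.6
eef_pos: [0.5453, -0.0259, 0.2431]
tool_rot: [180.0, -0.0, -23.0]
wrist_force: [-0.3, 0.1, -0.9]
finger_gap: 0.0855
t 9.6 j [   1.   19.   -3.  109.    1.   52. -116.] p [ 0.5453 -0.0259  0.2431] rot [180.  -0. -23.] F [-0.3  0.1 -0.9] T [ 0.02  0.   -0.02] gap 0.0855
```

View pics/v1.png

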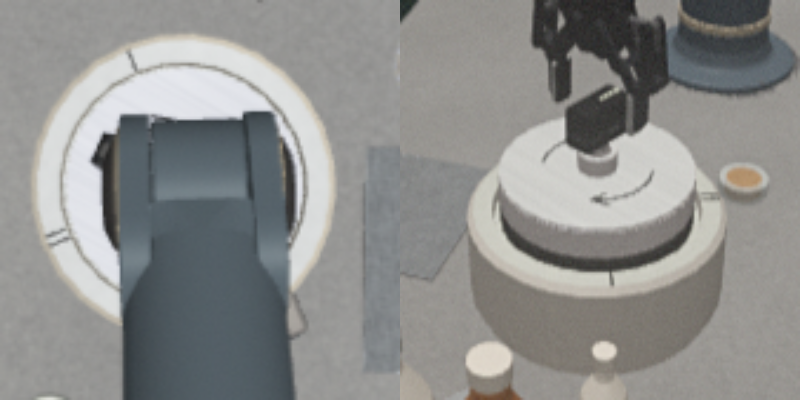

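The knob has climbed the stud (scene crop, about (605,115)), and the open fingers stand clear on both sides of it. I'll turn back 180° for a new grip.

```bash
python3 -m creep '{"linear":[[0,0,0],[0,0,0],[0,0,0],[0,0,0],[0,0,0]],"delta_rot":[[0,0,-0.12],[0,0,-0.24],[0,0,-0.36],[0,0,-0.48],[0,0,-0.6]],"fingers":[1,1,1,1,1]}' >/dev/null
python3 -m creep '{"linear":[[0,0,0],[0,0,0],[0,0,0],[0,0,0],[0,0,0]],"delta_rot":[[0,0,-0.12],[0,0,-0.24],[0,0,-0.36],[0,0,-0.48],[0,0,-0.6]],"fingers":[1,1,1,1,1]}' >/dev/null
python3 -m creep '{"linear":[[0,0,0],[0,0,0],[0,0,0],[0,0,0],[0,0,0]],"delta_rot":[[0,0,-0.12],[0,0,-0.24],[0,0,-0.36],[0,0,-0.48],[0,0,-0.6]],"fingers":[1,1,1,1,1]}' >/dev/null
python3 -m creep '{"linear":[[0,0,0],[0,0,0],[0,0,0],[0,0,0],[0,0,0]],"delta_rot":[[0,0,-0.12],[0,0,-0.24],[0,0,-0.36],[0,0,-0.48],[0,0,-0.6]],"fingers":[1,1,1,1,1]}' >/dev/null
python3 -m creep '{"linear":[[0,0,0],[0,0,0],[0,0,0],[0,0,0],[0,0,0]],"delta_rot":[[0,0,-0.12],[0,0,-0.24],[0,0,-0.36],[0,0,-0.48],[0,0,-0.6]],"fingers":[1,1,1,1,1]}' >/dev/null
python3 -m creep '{"linear":[[0,0,0],[0,0,0],[0,0,0]],"delta_rot":[[0,0,-0.07],[0,0,-0.14],[0,0,-0.14]],"fingers":[1,1,1]}' >/dev/null
python3 st.py
python3 -m creep '{"linear":[[0,0,0],[0,0,0],[0,0,0],[0,0,0],[0,0,0]],"delta_rot":[[0,0,0],[0,0,0],[0,0,0],[0,0,0],[0,0,0]],"fingers":[-1,-1,-1,-1,-1]}' >/dev/null
python3 -m creep '{"linear":[[0,0,0],[0,0,0],[0,0,0],[0,0,0],[0,0,0]],"delta_rot":[[0,0,0],[0,0,0],[0,0,0],[0,0,0],[0,0,0]],"fingers":[-1,-1,-1,-1,-1]}' >/dev/null
python3 st.py
python3 -m creep '{"linear":[[0,0,-0.0003],[0,0,-0.0006],[0,0,-0.0008],[0,0,-0.001],[0,0,-0.0012]],"delta_rot":[[0,0,0.09],[0,0,0.18],[0,0,0.26],[0,0,0.34],[0,0,0.42]],"fingers":[-1,-1,-1,-1,-1]}' >/dev/null
python3 st.py
```

```text
t 12.0333 j [ 30.  24. -41. 108.  18.  55.  48.] p [ 0.5453 -0.0261  0.243 ] rot [180.  -0. 157.] F [ 0.3 -0.8 -0.1] T [ 0.02  0.02 -0.  ] gap 0.0851
t 12.8667 j [ 30.  24. -41. 108.  18.  55.  48.] p [ 0.5456 -0.0256  0.2434] rot [180.    0.  156.9] F [1.7 0.3 1.5] T [ 0.3  -0.25  0.  ] gap 0.029
t 13.2833 j [ 26.  22. -35. 108.  15.  55.  27.] p [ 0.5455 -0.0256  0.2445] rot [180.    0.  132.6] F [0.3 2.2 1.3] T [ 0.31 -0.29  0.08] gap 0.0292
```

```bash
python3 -m creep '{"linear":[[0,0,-0.0003],[0,0,-0.0006],[0,0,-0.0009],[0,0,-0.001],[0,0,-0.001]],"delta_rot":[[0,0,0.1],[0,0,0.2],[0,0,0.3],[0,0,0.35],[0,0,0.35]],"fingers":[-1,-1,-1,-1,-1]}' >/dev/null
python3 st.py
python3 -m creep '{"linear":[[0,0,-0.001],[0,0,-0.002],[0,0,-0.003],[0,0,-0.003]],"delta_rot":[[0,0,0],[0,0,0],[0,0,0],[0,0,0]],"fingers":[-1,-1,-1,-1]}' >/dev/null
python3 st.py
```

```text
t 13.7 j [ 23.  21. -31. 108.  13.  54.   9.] p [ 0.5455 -0.0258  0.2456] rot [180.    0.  112.8] F [-0.   1.4  0.7] T [ 0.19 -0.25 -0.  ] gap 0.029
t 14.0333 j [ 23.  21. -31. 108.  13.  55.   9.] p [ 0.5454 -0.0258  0.2482] rot [180.   -0.  112.8] F [ 2.8  1.5 -1.8] T [ 0.3  -0.65  0.01] gap 0.0292
```

```bash
python3 -m creep '{"linear":[[0,0,-0.003],[0,0,-0.008],[0,0,-0.014],[0,0,-0.02],[0,0,-0.02]],"delta_rot":[[0,0,0],[0,0,0],[0,0,0],[0,0,0],[0,0,0]],"fingers":[-1,-1,-1,-1,-1]}' >/dev/null
python3 st.py
python3 -m creep '{"linear":[[0,0,-0.015],[0,0,-0.03],[0,0,-0.045],[0,0,-0.045],[0,0,-0.045]],"delta_rot":[[0,0,0],[0,0,0],[0,0,0],[0,0,0],[0,0,0]],"fingers":[-1,-1,-1,-1,-1]}' >/dev/null
python3 st.py 0.660 -0.267 0.31
python3 - <<'E'
from h import *
a=snap("top","t2"); b=snap("scene","s2")
cv2.imwrite("pics/v2.png",np.hstack([cv2.resize(a,(400,300)),cv2.resize(b,(400,300))]))
k=1/1.5625
E
```

```text
t 14.45 j [ 23.  20. -31. 106.  12.  57.  10.] p [ 0.5457 -0.0261  0.27  ] rot [1.799e+02 1.000e-01 1.128e+02] F [-0.   0.8 -0.2] T [ 0.02 -0.05  0.03] gap 0.0293
t 14.8667 j [ 24.  17. -32. 103.  10.  62.  11.] p [ 0.5453 -0.026   0.3138] rot [1.799e+02 1.000e-01 1.128e+02] F [ 0.3 -0.2 -1.1] T [-0.01  0.   -0.03] gap 0.029
shift [-0.2666  0.0123  0.0041]
```

View pics/v2.png

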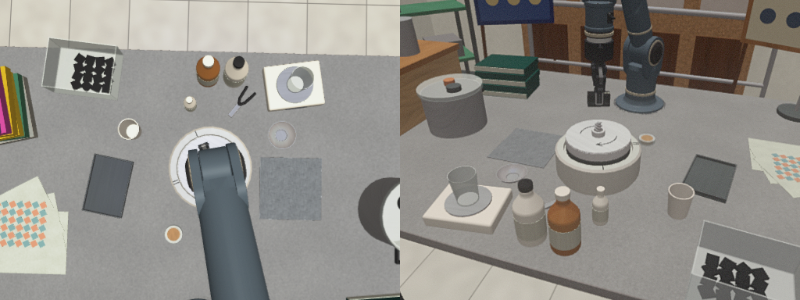

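Knob is off (bare stud in the scene view at (598,130)), and the dish is still at (281,135), i.e. (0.660,-0.267). Next I'll carry the knob over.

```bash
python3 -m creep '{"linear":[[-0.025,0.001,0],[-0.055,0.003,0],[-0.085,0.004,0],[-0.115,0.006,0],[-0.134,0.006,0]],"delta_rot":[[0,0,0],[0,0,0],[0,0,0],[0,0,0],[0,0,0]],"fingers":[-1,-1,-1,-1,-1]}' >/dev/null
python3 -m creep '{"linear":[[-0.025,0.001,0],[-0.055,0.003,0],[-0.085,0.004,0],[-0.115,0.006,0],[-0.133,0.006,0]],"delta_rot":[[0,0,0],[0,0,0],[0,0,0],[0,0,0],[0,0,0]],"fingers":[-1,-1,-1,-1,-1]}' >/dev/null
python3 -m creep '{"linear":[[0,0,0.03],[0,0,0.06],[0,0,0.09],[0,0,0.12],[0,0,0.14]],"delta_rot":[[0,0,0],[0,0,0],[0,0,0],[0,0,0],[0,0,0]],"fingers":[-1,-1,-1,-1,-1]}' >/dev/null
python3 -m creep '{"linear":[[0,0,0],[0,0,0]],"delta_rot":[[0,0,0],[0,0,0]],"fingers":[-1,-1]}' >/dev/null
python3 st.py 0.660 -0.267 0.09
```

```text
t 16.3833 j [ 34.  39. -24.  88.  18.  57.  28.] p [ 0.6589 -0.2672  0.1711] rot [-179.8   -0.2  112.8] F [ 0.2 -0.4  0. ] T [ 0.03 -0.01  0.  ] gap 0.0291
shift [-0.0005  0.0013  0.0811]
```

```bash
python3 -m creep '{"linear":[[0,0.001,0.02],[0,0.001,0.04],[0,0.001,0.06],[0,0.001,0.072],[0,0.001,0.072]],"delta_rot":[[0,0,0],[0,0,0],[0,0,0],[0,0,0],[0,0,0]],"fingers":[-1,-1,-1,-1,-1]}' >/dev/null
python3 st.py 0.660 -0.267 0.088
python3 -m creep '{"linear":[[0,0,0.004],[0,0,0.008],[0,0,0.011],[0,0,0.011]],"delta_rot":[[0,0,0],[0,0,0],[0,0,0],[0,0,0]],"fingers":[-1,-1,-1,-1]}' >/dev/null
python3 st.py 0.660 -0.267 0.088
```

```text
t 16.8 j [ 33.  44. -22.  90.  20.  50.  26.] p [ 0.6599 -0.2669  0.0998] rot [-1.799e+02 -1.000e-01  1.128e+02] F [-1.4 -0.  -1.4] T [-0.09 -0.01 -0.03] gap 0.029
shift [-0.0002  0.      0.0118]
t 17.1333 j [ 33.  44. -22.  90.  20.  49.  26.] p [ 0.6622 -0.2673  0.0929] rot [179.9   0.2 112.8] F [-0.4  0.4  5.1] T [-0.08  0.25 -0.01] gap 0.0293
shift [ 0.0012 -0.0019  0.0049]
```

```bash
python3 -m creep '{"linear":[[0,0,0],[0,0,0],[0,0,0],[0,0,0],[0,0,0]],"delta_rot":[[0,0,0],[0,0,0],[0,0,0],[0,0,0],[0,0,0]],"fingers":[-0.1,-0.1,-0.1,-0.1,-0.1]}' >/dev/null
python3 st.py
python3 -m creep '{"linear":[[0,0,-0.02],[0,0,-0.05],[0,0,-0.09],[0,0,-0.13],[0,0,-0.16]],"delta_rot":[[0,0,0],[0,0,0],[0,0,0],[0,0,0],[0,0,0]],"fingers":[-0.1,-0.1,0,0.2,0.3]}' >/dev/null
python3 -m creep '{"linear":[[0.01,0,-0.01],[0.04,0,-0.02],[0.08,0,-0.03],[0.11,0,-0.03],[0.134,0,-0.03]],"delta_rot":[[0,0,0],[0,0,0],[0,0,0],[0,0,0],[0,0,0]],"fingers":[0.3,0.3,0.3,0.3,0.3]}' >/dev/null
python3 - <<'E'
from h import *
a=snap("top","t3"); b=snap("scene","s3")
cv2.imwrite("pics/v3.png",np.hstack([cv2.resize(a[130:290,210:420],(420,320)),cv2.resize(b[130:250,80:260],(380,253))[:,:] if 0 else cv2.resize(b[130:250,80:260],(380,320))]))
E
python3 st.py 0.545 -0.0257 0.29
```

```text
t 17.55 j [ 33.  45. -22.  90.  20.  49.  26.] p [ 0.6607 -0.267   0.0903] rot [-180.     0.   112.8] F [ 0.2 -0.   0.4] T [-0.01  0.02  0.01] gap 0.0385
t 18.4833 j [ 29.  26. -28.  96.  13.  62.  21.] p [ 0.6074 -0.1374  0.2804] rot [-1.800e+02 -1.000e-01  1.133e+02] F [-0.7 -0.6  0.2] T [ 0.02 -0.05  0.  ] gap 0.0557
shift [ 0.1273 -0.0132 -0.0092]
```

View pics/v3.png

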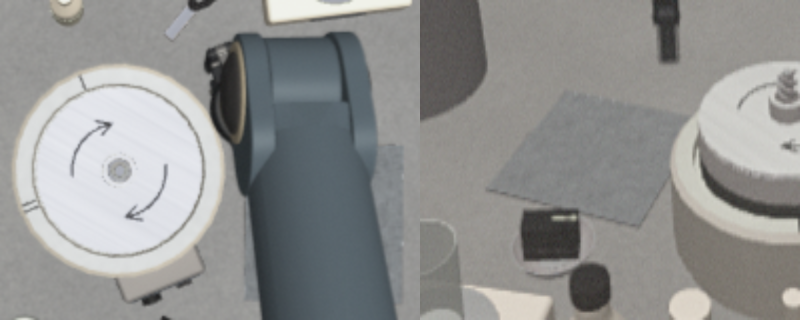

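```bash
python3 -m creep '{"linear":[[0.03,-0.003,0],[0.06,-0.006,0],[0.09,-0.01,0],[0.12,-0.013,0],[0.127,-0.013,0]],"delta_rot":[[0,0,0],[0,0,0],[0,0,0],[0,0,0],[0,0,0]],"fingers":[0.4,0.4,0.4,0.4,0.4]}' >/dev/null
python3 -m creep '{"linear":[[0,0,0],[0,0,0.02],[0,0,0.04],[0,0,0.06],[0,0,0.06]],"delta_rot":[[0,0,0],[0,0,0],[0,0,0],[0,0,0],[0,0,0]],"fingers":[0.4,0.4,0.4,0.4,0.4]}' >/dev/null
python3 st.py 0.545 -0.0257 0.208 112.8
```

```text
t 19.3167 j [ 22.  24. -30. 109.  15.  52.   8.] p [ 0.5461 -0.034   0.2163] rot [-1.796e+02 -1.000e-01  1.126e+02] F [-0.7  0.1 -0.5] T [ 0.01  0.04 -0.01] gap 0.0598
shift [0.0081 0.0022 0.0083] rotvec [-0.0071 -0.0025 -0.0028]
```

```bash
python3 -m creep '{"linear":[[0,0,0],[0,0,0],[0,0,0]],"delta_rot":[[0,0,0],[0,0,0],[0,0,0]],"fingers":[0.4,0.4,0.4]}' >/dev/null
python3 st.py 0.545 -0.0257 0.208 112.8
```

```text
t 19.5667 j [ 22.  23. -30. 109.  14.  52.   8.] p [ 0.5487 -0.0319  0.2215] rot [1.799e+02 1.000e-01 1.128e+02] F [0.3 0.2 0.6] T [ 0.02 -0.02  0.05] gap 0.0596
shift [ 0.0072 -0.001   0.0135] rotvec [ 0.0022  0.0012 -0.0008]
```

```bash
python3 -m creep '{"linear":[[0.007,-0.001,0],[0.007,-0.001,0.005],[0.007,-0.001,0.01],[0.007,-0.001,0.013],[0.007,-0.001,0.013]],"delta_rot":[[0,0,0],[0,0,0],[0,0,0],[0,0,0],[0,0,0]],"fingers":[0.4,0.4,0.4,0.4,0.4]}' >/dev/null
python3 st.py 0.545 -0.0257 0.208
python3 -m creep '{"linear":[[0,0,0],[0,0,0],[0,0,0],[0,0,0],[0,0,0]],"delta_rot":[[0,0,0],[0,0,0],[0,0,0],[0,0,0],[0,0,0]],"fingers":[0,-0.2,-1,-1,-1]}' 90 >/dev/null
python3 -m creep '{"linear":[[0,0,0],[0,0,0],[0,0,0],[0,0,0]],"delta_rot":[[0,0,0],[0,0,0],[0,0,0],[0,0,0]],"fingers":[-1,-1,-1,-1]}' >/dev/null
python3 st.py
python3 -m creep '{"linear":[[0,0,-0.004],[0,0,-0.008],[0,0,-0.012],[0,0,-0.015],[0,0,-0.015]],"delta_rot":[[0,0,0],[0,0,0],[0,0,0],[0,0,0],[0,0,0]],"fingers":[-1,-1,-1,-1,-1]}' >/dev/null
python3 st.py
```

```text
t 19.9833 j [ 22.  24. -30. 110.  15.  50.   7.] p [ 0.5435 -0.0255  0.2064] rot [-179.9   -0.   112.8] F [ 0.2 -0.1  0.2] T [-0.05  0.02  0.03] gap 0.06
shift [-0.0008  0.0013 -0.0016]
t 20.7333 j [ 22.  24. -30. 110.  15.  50.   7.] p [ 0.5449 -0.0251  0.2083] rot [179.9   0.  112.8] F [-0.   1.2  5.3] T [ 0.15 -0.18 -0.12] gap 0.0369
t 21.15 j [ 22.  23. -30. 109.  14.  52.   8.] p [ 0.5438 -0.0255  0.2227] rot [-180.     0.   112.8] F [ 0.3  1.1 -4. ] T [-0.02 -0.03  0.04] gap 0.0365
```

```bash
python3 -m creep '{"linear":[[0,0,-0.018],[0,0,-0.036],[0,0,-0.054],[0,0,-0.072],[0,0,-0.09]],"delta_rot":[[0,0,0],[0,0,0],[0,0,0],[0,0,0],[0,0,0]],"fingers":[-1,-1,-1,-1,-1]}' >/dev/null
python3 -m creep '{"linear":[[0,0,0],[0,0,0],[0,0,0]],"delta_rot":[[0,0,0],[0,0,0],[0,0,0]],"fingers":[-1,-1,-1]}' >/dev/null
python3 st.py 0.4814 -0.3023 0.31 90
```

```text
t 21.8167 j [ 24.  17. -32. 104.  10.  62.  12.] p [ 0.5431 -0.0256  0.311 ] rot [-179.9   -0.   112.8] F [-0.4 -0.2 -4.2] T [0.   0.04 0.04] gap 0.0367
shift [-0.2312 -0.1642  0.0012] rotvec [-2.50e-03 -2.00e-04  3.98e-01]
```

```bash
python3 -m creep '{"linear":[[-0.015,-0.01,0],[-0.037,-0.027,0],[-0.062,-0.044,0],[-0.09,-0.064,0],[-0.116,-0.082,0]],"delta_rot":[[0,0,0],[0,0,0],[0,0,0],[0,0,0],[0,0,0]],"fingers":[-1,-1,-1,-1,-1]}' >/dev/null
python3 -m creep '{"linear":[[-0.027,-0.019,0],[-0.054,-0.038,0],[-0.08,-0.056,0],[-0.1,-0.072,0],[-0.115,-0.082,0]],"delta_rot":[[0,0,0],[0,0,0],[0,0,0],[0,0,0],[0,0,0]],"fingers":[-1,-1,-1,-1,-1]}' >/dev/null
python3 -m creep '{"linear":[[0,0,0],[0,0,0],[0,0,0.02],[0,0,0.045],[0,0,0.07]],"delta_rot":[[0,0,0],[0,0,0],[0,0,0],[0,0,0],[0,0,0]],"fingers":[-1,-1,-1,-1,-1]}' >/dev/null
python3 -m creep '{"linear":[[0,0,0.02],[0,0,0.045],[0,0,0.07],[0,0,0.085],[0,0,0.085]],"delta_rot":[[0,0,0],[0,0,0],[0,0,0],[0,0,0],[0,0,0]],"fingers":[-1,-1,-1,-1,-1]}' >/dev/null
python3 -m creep '{"linear":[[0,0,0],[0,0,0]],"delta_rot":[[0,0,0],[0,0,0]],"fingers":[-1,-1]}' >/dev/null
python3 st.py 0.4814 -0.3023 0.109
python3 - <<'E'
from h import *
a=snap("top","t4"); b=snap("scene","s4")
cv2.imwrite("pics/v4.png",np.hstack([cv2.resize(a[110:270,200:410],(420,320)),cv2.resize(b[110:250,80:320],(380,320))]))
E
```

```text
t 23.65 j [ 44.  28. -22. 109.  14.  45.  38.] p [ 0.4834 -0.3012  0.1581] rot [179.9   0.  112.9] F [ 0.3 -0.5 -4. ] T [ 0.01  0.02 -0.02] gap 0.0366
shift [-0.0002 -0.0023  0.0491]
```

View pics/v4.png

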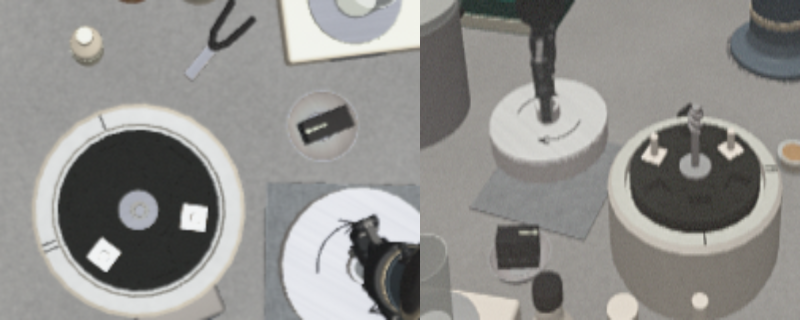

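Two castings are present: casting5 at top-crop (194,218) and casting3 at (103,254). The cover is held level over the pad and the knob stands in the dish. I'll lower the cover.

```bash
python3 -m creep '{"linear":[[0,-0.002,0.012],[0,-0.002,0.024],[0,-0.002,0.034],[0,-0.002,0.043],[0,-0.002,0.047]],"delta_rot":[[0,0,0],[0,0,0],[0,0,0],[0,0,0],[0,0,0]],"fingers":[-1,-1,-1,-1,-1]}' >/dev/null
python3 -m creep '{"linear":[[0,0,0],[0,0,0.001],[0,0,0.002],[0,0,0.003]],"delta_rot":[[0,0,0],[0,0,0],[0,0,0],[0,0,0]],"fingers":[-1,-1,-1,-1]}' >/dev/null
python3 st.py 0.4814 -0.3023 0.107
python3 -m creep '{"linear":[[0,0,0],[0,0,0],[0,0,0],[0,0,0],[0,0,0]],"delta_rot":[[0,0,0],[0,0,0],[0,0,0],[0,0,0],[0,0,0]],"fingers":[0.4,0.4,0.4,0.4,0.4]}' >/dev/null
python3 st.py
python3 -m creep '{"linear":[[0,0,-0.02],[0,0,-0.06],[0,0,-0.1],[0,0,-0.14],[0,0,-0.18]],"delta_rot":[[0,0,0],[0,0,0],[0,0,0],[0,0,0],[0,0,0]],"fingers":[0.4,0.4,0.3,0,-0.2]}' 40 >/dev/null
python3 -m creep '{"linear":[[0,0,-0.01],[0,0,-0.02],[0,0,-0.02]],"delta_rot":[[0,0,0],[0,0,0],[0,0,0]],"fingers":[-0.2,-0.2,-0.2]}'  >/dev/null
python3 - <<'E'
from h import *
a=snap("top","t5"); b=snap("scene","s5")
cv2.imwrite("pics/v5.png",cv2.resize(a[140:270,205:335],(600,600),interpolation=2))
yc=np.radians(23.8); C=np.array([.545,-.0258])
for t in (120,240):
    d=.068*np.array([np.cos(yc+np.radians(t)),np.sin(yc+np.radians(t))]); P=C+d
    print(t,P, pix("top",[[*P,.104],[*P,.126]]), pix("scene",[[*P,.104],[*P,.126]]))
print("pix C",pix("top",[[*C,.176]]),pix("scene",[[*C,.176]]))
m=cv2.inRange(a,np.array((170,170,170)),np.array((255,255,255)))
m2=np.zeros_like(m); cv2.circle(m2,(269,215),46,255,-1); m&=m2
n,l,s,ce=cv2.connectedComponentsWithStats(m)
for i in range(1,n):
    if s[i,4]>8: print("top blob",s[i],ce[i],onz("top",*ce[i],.104))
E
python3 st.py
```

```text
t 24.5 j [ 43.  32. -20. 111.  17.  39.  36.] p [ 0.4809 -0.3028  0.1077] rot [1.800e+02 1.000e-01 1.128e+02] F [-1.7  0.1 -1.2] T [-0.    0.03 -0.04] gap 0.0366
shift [0.0002 0.0007 0.0007]
t 24.9167 j [ 43.  32. -20. 111.  17.  39.  36.] p [ 0.4808 -0.3028  0.1078] rot [180.    0.  112.8] F [-0.  -0.7 -0.3] T [-0.   -0.02  0.02] gap 0.0599
120 [0.4901267  0.01436119] [[251.4941785  237.15533138]
 [251.28673782 237.73218352]] [[275.75708841 174.57626542]
 [276.08577285 166.74488762]]
240 [ 0.53765604 -0.09340227] [[296.65438013 218.53290483]
 [297.46440191 218.68935322]] [[227.63104451 177.05022336]
 [227.42320006 169.1567567 ]]
pix C [[269.34224058 215.02713898]] [[253.71455419 156.24084672]]
top blob [ 223  169   93   93 1147] [269.28509154 215.06277245] [ 0.54435098 -0.02718334  0.104     ]
top blob [263 212  15  12  80] [270.775 218.475] [ 0.53621963 -0.0309777   0.104     ]
top blob [290 212  14  14 150] [296.69333333 218.6       ] [ 0.5374968  -0.09349974  0.104     ]
top blob [244 229  16  17 153] [251.5751634  237.08496732] [0.49030053 0.01417057 0.104     ]
t 25.6833 j [ 47.  19. -24. 102.   9.  62.  43.] p [ 0.4799 -0.3024  0.306 ] rot [-1.799e+02 -1.000e-01  1.128e+02] F [ 0.3  0.2 -0.6] T [ 0.05  0.02 -0.03] gap 0.0342
```

View pics/v5.png

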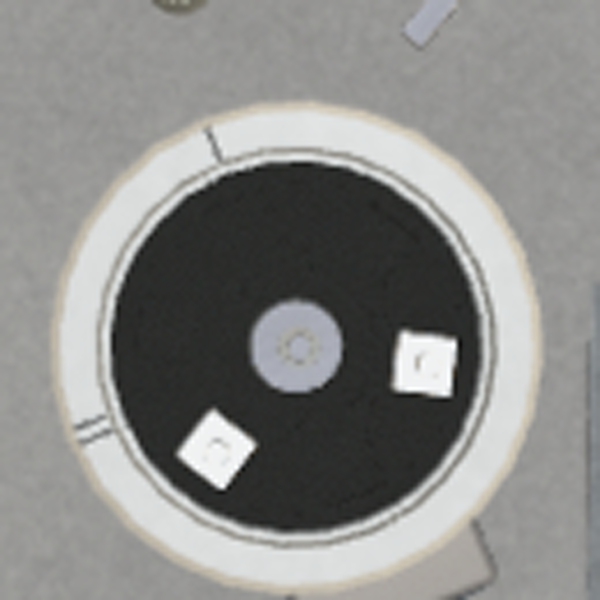

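```bash
python3 -m creep '{"linear":[[0,0,0],[0,0,0],[0,0,0],[0,0,0],[0,0,0]],"delta_rot":[[0,0,0.1],[0,0,0.2],[0,0,0.3],[0,0,0.4],[0,0,0.5]],"fingers":[-0.2,-0.2,-0.2,-0.2,-0.2]}' 40 >/dev/null
python3 -m creep '{"linear":[[0,0,0],[0,0,0]],"delta_rot":[[0,0,0],[0,0,0]],"fingers":[-0.2,-0.2]}' >/dev/null
python3 st.py 0.5376 -0.0935 0.25 84
```

```text
t 26.2667 j [ 43.  18. -19. 102.   7.  61.  16.] p [ 0.4799 -0.3023  0.3054] rot [-1.798e+02 -1.000e-01  8.430e+01] F [-1.   0.3 -0.8] T [ 0.01 -0.04  0.02] gap 0.0343
shift [0.2134 0.0369 0.0556] rotvec [-0.0032 -0.0014  0.0055]
```

```bash
python3 -m creep '{"linear":[[0.02,0.004,0],[0.045,0.008,0],[0.07,0.012,0],[0.09,0.016,0],[0.11,0.02,0]],"delta_rot":[[0,0,0],[0,0,0],[0,0,0],[0,0,0],[0,0,0]],"fingers":[-0.2,-0.2,-0.2,-0.2,-0.2]}' >/dev/null
python3 -m creep '{"linear":[[0.025,0.004,0],[0.05,0.009,0],[0.075,0.013,0.02],[0.1,0.017,0.04],[0.103,0.017,0.056]],"delta_rot":[[0,0,0],[0,0,0],[0,0,0],[0,0,0],[0,0,0]],"fingers":[-0.2,-0.2,-0.2,-0.2,-0.2]}' >/dev/null
python3 -m creep '{"linear":[[0,0,0],[0,0,0],[0,0,0]],"delta_rot":[[0,0,0],[0,0,0],[0,0,0]],"fingers":[-0.2,-0.2,-0.2]}' >/dev/null
python3 st.py 0.5376 -0.0935 0.18 84
```

```text
t 27.35 j [ 25.  20. -24. 108.  10.  54. -10.] p [ 0.5392 -0.0957  0.2517] rot [180.    0.   84.1] F [ 0.4  0.7 -0.2] T [ 0.01  0.03 -0.  ] gap 0.0341
shift [ 0.0021 -0.0018  0.0717] rotvec [0.0004 0.0005 0.002 ]
```

```bash
python3 -m creep '{"linear":[[0.002,-0.0018,0.01],[0.002,-0.0018,0.03],[0.002,-0.0018,0.05],[0.002,-0.0018,0.06],[0.002,-0.0018,0.06]],"delta_rot":[[0,0,0],[0,0,0],[0,0,0],[0,0,0],[0,0,0]],"fingers":[-0.2,-0.2,-0.2,-0.2,-0.2]}' >/dev/null
python3 -m creep '{"linear":[[0,0,0],[0,0,0],[0,0,0]],"delta_rot":[[0,0,0],[0,0,0],[0,0,0]],"fingers":[-0.2,-0.2,-0.2]}' >/dev/null
python3 st.py 0.5376 -0.0935 0.18 84
```

```text
t 28.0167 j [ 24.  24. -23. 111.  13.  47. -12.] p [ 0.5382 -0.0925  0.1926] rot [179.9   0.   84.1] F [ 0.8 -0.9 -0.4] T [ 0.03 -0.01 -0.01] gap 0.0344
shift [-0.0011 -0.0005  0.0126] rotvec [0.0025 0.0002 0.0026]
```

```bash
python3 -m creep '{"linear":[[-0.001,-0.0003,0.006],[-0.001,-0.0003,0.012],[-0.001,-0.0003,0.0125],[-0.001,-0.0003,0.0125]],"delta_rot":[[0,0,0],[0,0,0],[0,0,0],[0,0,0]],"fingers":[-0.2,-0.2,-0.2,-0.2]}' >/dev/null
python3 -m creep '{"linear":[[0,0,0],[0,0,0],[0,0,0],[0,0,0],[0,0,0]],"delta_rot":[[0,0,0],[0,0,0],[0,0,0],[0,0,0],[0,0,0]],"fingers":[-0.4,-0.6,-1,-1,-1]}' 30 >/dev/null
python3 -m creep '{"linear":[[0,0,0],[0,0,0]],"delta_rot":[[0,0,0],[0,0,0]],"fingers":[-1,-1]}' >/dev/null
python3 st.py
python3 -m creep '{"linear":[[0,0,-0.003],[0,0,-0.006],[0,0,-0.009],[0,0,-0.012],[0,0,-0.015]],"delta_rot":[[0,0,0],[0,0,0],[0,0,0],[0,0,0],[0,0,0]],"fingers":[-1,-1,-1,-1,-1]}' >/dev/null
python3 st.py
python3 -m creep '{"linear":[[0,0,-0.02],[0,0,-0.05],[0,0,-0.08],[0,0,-0.1],[0,0,-0.1]],"delta_rot":[[0,0,0],[0,0,0],[0,0,0],[0,0,0],[0,0,0]],"fingers":[-1,-1,-1,-1,-1]}' >/dev/null
python3 - <<'E'
from h import *
a=snap("top","t6"); b=snap("scene","s6")
cv2.imwrite("pics/v6.png",np.hstack([cv2.resize(a[130:290,90:420],(420,320))[:, :],cv2.resize(b[90:230,160:340],(380,320))]))
E
python3 st.py
```

```text
t 28.9333 j [ 23.  25. -23. 112.  13.  46. -13.] p [ 0.5376 -0.0933  0.1792] rot [179.9  -0.   84.2] F [2.5 0.2 1.1] T [-0.08 -0.5  -0.  ] gap 0.0106
t 29.35 j [ 24.  24. -23. 111.  13.  48. -12.] p [ 0.5359 -0.0932  0.1938] rot [-179.8    0.    84.2] F [-0.4 -1.1 -0.2] T [ 0.   -0.   -0.05] gap 0.011
t 29.8667 j [ 26.  17. -25. 105.   8.  59.  -8.] p [ 0.5363 -0.0932  0.2943] rot [-180.     0.    84.2] F [ 0.4 -0.1 -0.5] T [0.05 0.07 0.  ] gap 0.0102
```

View pics/v6.png

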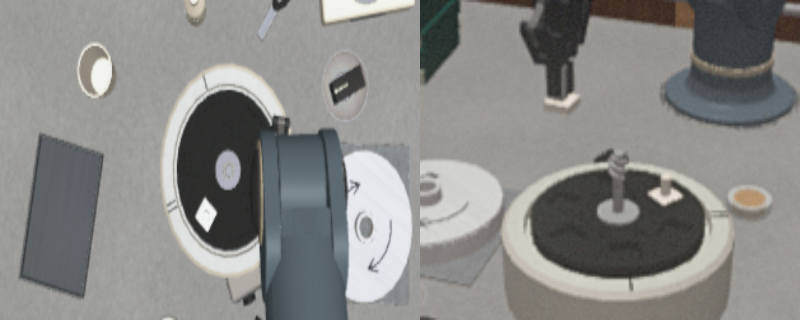

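```bash
cat > tray.py <<'E'
from h import *
def tray(a):
    g=cv2.GaussianBlur(a,(5,5),0)
    c=blob(g,(0,0,0),(108,108,108),(90,180,190,300)); return rect("top",cv2.convexHull(c),.015)
if __name__=="__main__":
    for n in("t0","t5","t6"): print(n,tray(cv2.imread(f"pics/{n}.png")))
E
python3 tray.py; python3 st.py 0.51 0.305 0.294
```

```text
t0 ((0.47593215107917786, 0.31427717208862305), (0.13817831873893738, 0.19413450360298157), 79.64442443847656)
t5 ((0.4759760797023773, 0.3143244683742523), (0.13645721971988678, 0.19286136329174042), 79.80670928955078)
t6 ((0.4757593274116516, 0.31428903341293335), (0.13565459847450256, 0.19161275029182434), 79.76315307617188)
t 29.8667 j [ 26.  17. -25. 105.   8.  59.  -8.] p [ 0.5363 -0.0932  0.2943] rot [-180.     0.    84.2] F [ 0.4 -0.1 -0.5] T [0.05 0.07 0.  ] gap 0.0102
shift [ 3.935e-01 -6.680e-02  1.000e-04]
```

```bash
python3 -m creep '{"linear":[[0.02,-0.003,0],[0.045,-0.006,0],[0.075,-0.01,0],[0.105,-0.014,0],[0.132,-0.017,0]],"delta_rot":[[0,0,0],[0,0,0],[0,0,0],[0,0,0],[0,0,0]],"fingers":[-1,-1,-1,-1,-1]}' >/dev/null
python3 -m creep '{"linear":[[0.026,-0.003,0],[0.052,-0.006,0],[0.079,-0.01,0],[0.105,-0.014,0],[0.132,-0.017,0]],"delta_rot":[[0,0,0],[0,0,0],[0,0,0],[0,0,0],[0,0,0]],"fingers":[-1,-1,-1,-1,-1]}' >/dev/null
python3 -m creep '{"linear":[[0.026,-0.003,0],[0.052,-0.006,0],[0.079,-0.01,0],[0.105,-0.014,0],[0.131,-0.017,0]],"delta_rot":[[0,0,0],[0,0,0],[0,0,0],[0,0,0],[0,0,0]],"fingers":[-1,-1,-1,-1,-1]}' >/dev/null
python3 -m creep '{"linear":[[0,0,0],[0,0,0.03],[0,0,0.06],[0,0,0.09],[0,0,0.12]],"delta_rot":[[0,0,0],[0,0,0],[0,0,0],[0,0,0],[0,0,0]],"fingers":[-1,-1,-1,-1,-1]}' >/dev/null
python3 -m creep '{"linear":[[0,0,0],[0,0,0],[0,0,0]],"delta_rot":[[0,0,0],[0,0,0],[0,0,0]],"fingers":[-1,-1,-1]}' >/dev/null
python3 st.py 0.525 0.305 0.091
```

```text
t 31.7833 j [-12.  32. -30. 103.  20.  50. -57.] p [0.5267 0.3051 0.1746] rot [180.   -0.   84.2] F [ 0.8 -0.4  0.6] T [ 0.02 -0.07 -0.03] gap 0.0107
shift [-0.0003 -0.0017  0.0836]
```

```bash
python3 -m creep '{"linear":[[0,0,0.025],[0,0,0.05],[0,0,0.07],[0,0,0.08],[0,0,0.08]],"delta_rot":[[0,0,0],[0,0,0],[0,0,0],[0,0,0],[0,0,0]],"fingers":[-1,-1,-1,-1,-1]}' >/dev/null
python3 -m creep '{"linear":[[0,0,0],[0,0,0.001],[0,0,0.003],[0,0,0.0045],[0,0,0.0045]],"delta_rot":[[0,0,0],[0,0,0],[0,0,0],[0,0,0],[0,0,0]],"fingers":[-1,-1,-1,-1,-1]}' >/dev/null
python3 st.py
python3 -m creep '{"linear":[[0,0,0],[0,0,0],[0,0,0],[0,0,0]],"delta_rot":[[0,0,0],[0,0,0],[0,0,0],[0,0,0]],"fingers":[-0.2,-0.2,-0.2,-0.2]}' >/dev/null
python3 st.py
python3 -m creep '{"linear":[[0,0,-0.02],[0,0,-0.06],[0,0,-0.1],[0,0,-0.15],[0,0,-0.19]],"delta_rot":[[0,0,0],[0,0,0],[0,0,0],[0,0,0],[0,0,0]],"fingers":[-0.2,-0.2,-0.2,-0.2,-0.2]}' >/dev/null
python3 -m creep '{"linear":[[0,0,-0.01],[0,0,-0.01],[0,0,-0.01],[0,0,-0.01],[0,0,-0.01]],"delta_rot":[[0,0,-0.1],[0,0,-0.2],[0,0,-0.3],[0,0,-0.4],[0,0,-0.5]],"fingers":[-0.2,-0.2,-0.2,-0.2,-0.2]}' >/dev/null
python3 -m creep '{"linear":[[0,0,0],[0,0,0],[0,0,0],[0,0,0],[0,0,0]],"delta_rot":[[0,0,-0.1],[0,0,-0.2],[0,0,-0.3],[0,0,-0.4],[0,0,-0.5]],"fingers":[-0.2,-0.2,-0.2,-0.2,-0.2]}' >/dev/null
python3 st.py 0.4902 0.0142 0.28 143.8
```

```text
t 32.6167 j [-15.  38. -26. 106.  24.  42. -60.] p [0.5267 0.3049 0.0897] rot [180.   -0.   84.2] F [ 1.3 -0.  -0.2] T [-0.01  0.02  0.  ] gap 0.0105
t 32.95 j [-15.  38. -26. 106.  24.  42. -60.] p [0.5265 0.3049 0.0894] rot [180.   -0.   84.2] F [-0.5 -0.2 -0.8] T [ 0.03 -0.04 -0.01] gap 0.0342
t 34.2 j [ -1.  28. -45.  97.  22.  64.  -1.] p [0.5264 0.3047 0.2826] rot [-180.     0.   141.7] F [ 0.4 -0.  -0.1] T [ 0.03  0.01 -0.01] gap 0.0345
shift [-0.1515 -0.2505  0.0027] rotvec [-0.0002  0.0001 -0.036 ]
```

```bash
python3 -m creep '{"linear":[[-0.012,-0.02,0],[-0.027,-0.045,0],[-0.045,-0.074,0],[-0.062,-0.103,0],[-0.08,-0.132,0]],"delta_rot":[[0,0,-0.01],[0,0,-0.02],[0,0,-0.036],[0,0,-0.036],[0,0,-0.036]],"fingers":[-0.2,-0.2,-0.2,-0.2,-0.2]}' >/dev/null
python3 -m creep '{"linear":[[-0.017,-0.028,0],[-0.034,-0.056,0],[-0.053,-0.089,0],[-0.066,-0.115,0],[-0.066,-0.115,0]],"delta_rot":[[0,0,0],[0,0,0],[0,0,0],[0,0,0],[0,0,0]],"fingers":[-0.2,-0.2,-0.2,-0.2,-0.2]}' >/dev/null
python3 -m creep '{"linear":[[0,0,0],[0,0,0.02],[0,0,0.05],[0,0,0.05],[0,0,0.05]],"delta_rot":[[0,0,0],[0,0,0],[0,0,0],[0,0,0],[0,0,0]],"fingers":[-0.2,-0.2,-0.2,-0.2,-0.2]}' >/dev/null
python3 st.py 0.4902 0.0142 0.19 143.8
```

```text
t 35.45 j [ 30.  20. -45. 115.  18.  52.  29.] p [0.4909 0.0215 0.2321] rot [-180.    -0.2  143.7] F [0.6 0.6 1. ] T [ 0.06 -0.05  0.03] gap 0.0342
shift [-0.0039 -0.0062  0.0421] rotvec [-0.0008 -0.0028 -0.0021]
```

Run:
```python
from h import *
from tray import tray
a=snap("top","t7"); print(tray(a))
k=cv2.resize(a[180:290,95:205],(600,600),interpolation=2); cv2.imwrite("pics/v7.png",k)
```

```text
((0.4757384657859802, 0.3143031597137451), (0.13591498136520386, 0.19246573746204376), 79.64130401611328)
```

View pics/v7.png

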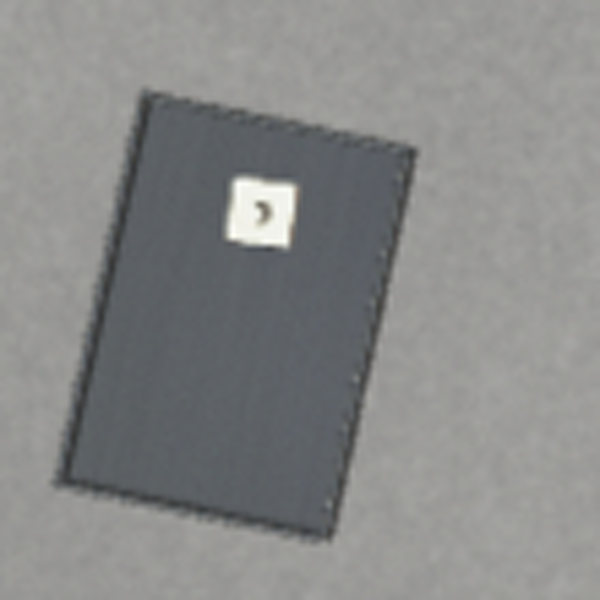

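The first casting stands upright in the tray at crop (262,212), and the tray has not moved. Next is casting3.

```bash
python3 -m creep '{"linear":[[-0.004,-0.006,0],[-0.004,-0.006,0.015],[-0.004,-0.006,0.03],[-0.004,-0.006,0.036],[-0.004,-0.006,0.036]],"delta_rot":[[0,0,0],[0,0,0],[0,0,0],[0,0,0],[0,0,0]],"fingers":[-0.2,-0.2,-0.2,-0.2,-0.2]}' >/dev/null
python3 -m creep '{"linear":[[0,0,0],[0,0,0],[0,0,0]],"delta_rot":[[0,0,0],[0,0,0],[0,0,0]],"fingers":[-0.2,-0.2,-0.2]}' >/dev/null
python3 st.py 0.4902 0.0142 0.18 143.8
```

```text
t 36.1667 j [ 29.  23. -43. 117.  21.  48.  27.] p [0.4918 0.0129 0.1976] rot [1.799e+02 1.000e-01 1.435e+02] F [-0.4 -0.2  0. ] T [-0.01 -0.01 -0.05] gap 0.0339
shift [0.002  0.0001 0.0176] rotvec [ 0.001   0.0016 -0.005 ]
```

```bash
python3 -m creep '{"linear":[[0.0015,0,0],[0.0015,0,0.008],[0.0015,0,0.015],[0.0015,0,0.017],[0.0015,0,0.017]],"delta_rot":[[0,0,0],[0,0,0],[0,0,0],[0,0,0],[0,0,0]],"fingers":[-0.2,-0.2,-0.2,-0.2,-0.2]}' >/dev/null
python3 st.py 0.4902 0.0142 0.18 143.8
python3 -m creep '{"linear":[[0,0,0],[0,0,0],[0,0,0],[0,0,0],[0,0,0]],"delta_rot":[[0,0,0],[0,0,0],[0,0,0],[0,0,0],[0,0,0]],"fingers":[-0.4,-0.6,-1,-1,-1]}' 30 >/dev/null
python3 -m creep '{"linear":[[0,0,0],[0,0,0]],"delta_rot":[[0,0,0],[0,0,0]],"fingers":[-1,-1]}' >/dev/null
python3 st.py
python3 -m creep '{"linear":[[0,0,-0.003],[0,0,-0.006],[0,0,-0.009],[0,0,-0.012],[0,0,-0.015]],"delta_rot":[[0,0,0],[0,0,0],[0,0,0],[0,0,0],[0,0,0]],"fingers":[-1,-1,-1,-1,-1]}' >/dev/null
python3 st.py
python3 -m creep '{"linear":[[0,0,-0.02],[0,0,-0.05],[0,0,-0.08],[0,0,-0.09],[0,0,-0.09]],"delta_rot":[[0,0,0],[0,0,0],[0,0,0],[0,0,0],[0,0,0]],"fingers":[-1,-1,-1,-1,-1]}' >/dev/null
python3 st.py 0.43 0.322 0.28
```

```text
t 36.5833 j [ 28.  25. -42. 118.  23.  46.  25.] p [0.4893 0.0136 0.1786] rot [-1.799e+02 -1.000e-01  1.435e+02] F [ 1.1 -0.5 -0.3] T [-0.03  0.   -0.02] gap 0.0343
shift [-0.0004  0.001  -0.0014] rotvec [-0.0012 -0.0017 -0.0048]
t 37.1667 j [ 28.  24. -42. 118.  23.  46.  25.] p [0.4908 0.0145 0.1802] rot [1.799e+02 1.000e-01 1.435e+02] F [1.4 3.8 2.3] T [ 0.83 -0.57  0.05] gap 0.0104
t 37.5833 j [ 28.  23. -43. 117.  21.  48.  27.] p [0.4889 0.0128 0.1943] rot [-1.798e+02 -1.000e-01  1.435e+02] F [-0.   0.1 -0.2] T [-0.05 -0.01 -0.09] gap 0.0103
t 38.0 j [ 33.  16. -47. 112.  14.  58.  33.] p [0.4906 0.0132 0.2869] rot [180.    0.2 143.4] F [-0.4  0.9 -0.5] T [ 0.05  0.   -0.04] gap 0.0105
shift [0.2327 0.2119 0.0061]
```

```bash
python3 -m creep '{"linear":[[0.012,0.011,0],[0.027,0.025,0],[0.044,0.04,0],[0.061,0.055,0],[0.078,0.071,0]],"delta_rot":[[0,0,0],[0,0,0],[0,0,0],[0,0,0],[0,0,0]],"fingers":[-1,-1,-1,-1,-1]}' >/dev/null
python3 -m creep '{"linear":[[0.016,0.014,0],[0.031,0.028,0],[0.047,0.042,0],[0.062,0.056,0],[0.078,0.071,0]],"delta_rot":[[0,0,0],[0,0,0],[0,0,0],[0,0,0],[0,0,0]],"fingers":[-1,-1,-1,-1,-1]}' >/dev/null
python3 -m creep '{"linear":[[0.016,0.014,0],[0.031,0.028,0],[0.047,0.042,0],[0.062,0.056,0],[0.077,0.07,0]],"delta_rot":[[0,0,0],[0,0,0],[0,0,0],[0,0,0],[0,0,0]],"fingers":[-1,-1,-1,-1,-1]}' >/dev/null
python3 -m creep '{"linear":[[0,0,0],[0,0,0.03],[0,0,0.06],[0,0,0.09],[0,0,0.11]],"delta_rot":[[0,0,0],[0,0,0],[0,0,0],[0,0,0],[0,0,0]],"fingers":[-1,-1,-1,-1,-1]}' >/dev/null
python3 -m creep '{"linear":[[0,0,0],[0,0,0],[0,0,0]],"delta_rot":[[0,0,0],[0,0,0],[0,0,0]],"fingers":[-1,-1,-1]}' >/dev/null
python3 - <<'E'
from h import *
from tray import tray
a=snap("top","t8"); b=snap("scene","s8")
cv2.imwrite("pics/v8.png",np.hstack([cv2.resize(a[110:290,90:420],(460,250)),cv2.resize(b[130:270,300:460],(285,250))]))
E
python3 st.py 0.43 0.322 0.0905
```

```text
t 40.0167 j [ -7.  30. -45. 112.  28.  49. -13.] p [0.4293 0.3231 0.176 ] rot [1.799e+02 1.000e-01 1.435e+02] F [-0.1  0.1 -1.2] T [0.01 0.   0.05] gap 0.0109
shift [-0.0012 -0.0006  0.0855]
```

View pics/v8.png

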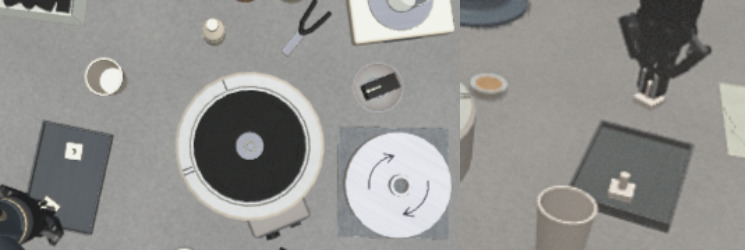

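```bash
python3 -m creep '{"linear":[[0,0,0.025],[0,0,0.05],[0,0,0.07],[0,0,0.081],[0,0,0.081]],"delta_rot":[[0,0,0],[0,0,0],[0,0,0],[0,0,0],[0,0,0]],"fingers":[-1,-1,-1,-1,-1]}' >/dev/null
python3 -m creep '{"linear":[[0,0,0],[0,0,0.001],[0,0,0.003],[0,0,0.005],[0,0,0.005]],"delta_rot":[[0,0,0],[0,0,0],[0,0,0],[0,0,0],[0,0,0]],"fingers":[-1,-1,-1,-1,-1]}' >/dev/null
python3 st.py
python3 -m creep '{"linear":[[0,0,0],[0,0,0],[0,0,0],[0,0,0]],"delta_rot":[[0,0,0],[0,0,0],[0,0,0],[0,0,0]],"fingers":[-0.2,-0.2,-0.2,-0.2]}' >/dev/null
python3 st.py
python3 -m creep '{"linear":[[0,0,-0.02],[0,0,-0.06],[0,0,-0.1],[0,0,-0.15],[0,0,-0.19]],"delta_rot":[[0,0,0],[0,0,0],[0,0,0],[0,0,0],[0,0,0]],"fingers":[-0.2,-0.2,-0.2,-0.2,-0.2]}' >/dev/null
python3 -m creep '{"linear":[[-0.02,-0.02,0],[-0.045,-0.04,0],[-0.07,-0.06,0],[-0.095,-0.08,0],[-0.115,-0.1,0]],"delta_rot":[[0,0,0],[0,0,0],[0,0,0],[0,0,0],[0,0,0]],"fingers":[-0.2,-0.2,-0.2,-0.2,-0.2]}' >/dev/null
python3 -m creep '{"linear":[[0,0,0],[0,0,0],[0,0,0],[0,0,0]],"delta_rot":[[0,0,0],[0,0,0],[0,0,0],[0,0,0]],"fingers":[-0.2,-0.2,-0.2,-0.2]}' >/dev/null
python3 - <<'E'
from h import *
from tray import tray
a=snap("top","t9"); b=snap("scene","s9"); print(tray(a))
cv2.imwrite("pics/v9.png",np.vstack([cv2.resize(a[100:300,90:420],(700,424)),cv2.resize(b[150:260,100:450],(700,176))[:,:]]))
o=cv2.imread("pics/t0.png")
def cen(im,roi,lo=(200,195,190)):
    c=blob(im,lo,(255,255,255),roi); M=cv2.moments(c); return M['m10']/M['m00'],M['m01']/M['m00']
c=blob(a,(180,180,180),(255,255,255),(325,190,425,295)); print("cover",circ("top",c,.033))
c=blob(a,(0,0,0),(70,70,70),(340,150,385,195)); print("knob",rect("top",c,.041))
for n,r in(("cup",(145,145,185,185)),("glue",(230,115,260,150)),("snips",(290,105,330,152))):
    d=cv2.absdiff(a,o)[r[1]:r[3],r[0]:r[2]]; print(n,"mean diff",d.mean())
r=(335,150,385,195); g=cv2.cvtColor(a,cv2.COLOR_BGR2GRAY)
for z in[(.525,.305),(.43,.322)]: print(pix("top",[[*z,.014]]))
E
python3 st.py
```

```text
t 40.85 j [-12.  37. -39. 115.  36.  41. -20.] p [0.4294 0.3233 0.0898] rot [1.799e+02 1.000e-01 1.435e+02] F [-0.2 -0.4  4.7] T [-0.1   0.07 -0.  ] gap 0.0104
t 41.1833 j [-12.  37. -39. 115.  36.  41. -20.] p [0.4286 0.3226 0.0886] rot [-180.     0.   143.5] F [-0.4  0.1  0.5] T [0.01 0.01 0.  ] gap 0.0342
((0.43415337800979614, 0.29676589369773865), (0.2525259256362915, 0.2664571702480316), 79.38162231445312)
cover (array([ 0.47955642, -0.30421789]), np.float64(0.09728571637175758))
knob ((0.6605805158615112, -0.2646048963069916), (0.027540337294340134, 0.06631354987621307), 22.477949142456055)
cup mean diff 12.731041666666666
glue mean diff 13.44095238095238
snips mean diff 12.470744680851064
[[142.18159512 218.94362207]]
[[134.3881607  255.04779084]]
t 42.45 j [ 16.  19. -51. 112.  17.  57.  12.] p [0.4612 0.1753 0.2721] rot [180.   -0.  143.7] F [-0.3 -0.1 -0.3] T [0.04 0.04 0.01] gap 0.034
```

View pics/v9.png

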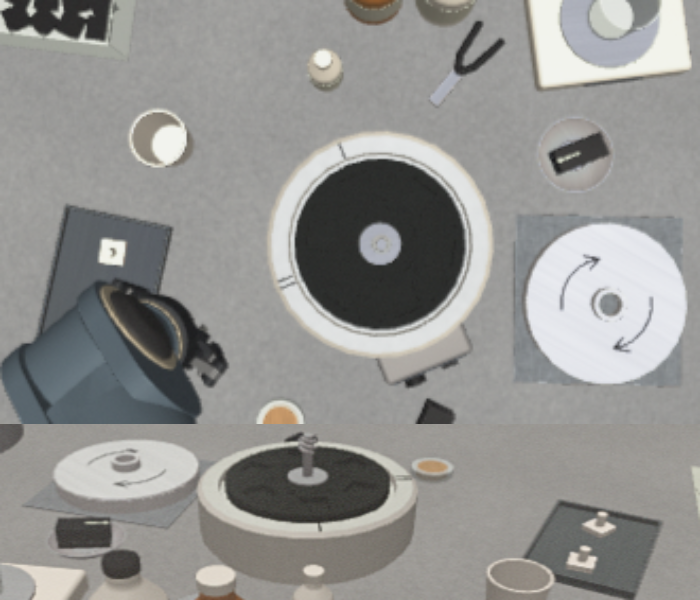

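The scene strip shows both castings standing in the tray at (602,521) and (582,558). The knob is in the dish, the cover is on the pad, and the mould is empty. The gripper is clear of everything, so I'm handing in.

```bash
python3 -c "
from cell import env; print(env.sign_off())"
```

```text
the job is handed in; nothing more can be done
None
```

The spin caster is empty and the job is handed in, at about 42 s of the 210 s allowed; sign-off gives no verdict.

**What I did**
- **Knob:** I turned it about 273° clockwise in two grips, following the thread up. I then lifted it off and set it in the dish.
- **Cover:** I lifted it straight up over the stud and lowered it onto the pad, right way up.
- **Castings:** Only two were present, in the 120° and 240° pockets (casting3 and casting5). I lifted each by its stub and stood it on the tray floor, about 95 mm apart.

**Last checks**
- **Cover:** its centre measured about 3 mm from the pad's middle.
- **Knob:** it measured about 2 mm from the dish's middle.
- **Castings and mould:** both castings stood upright in the last scene picture, and the mould was empty.
- **Dish, cup, glue and snips:** these looked unmoved by eye.
- **Gripper:** it was clear, with wrist force near zero.

**Checks that were weak or failed**
- **Tray:** the last automatic fit was wrong because the arm covered part of the tray in the top view. An earlier fit, with one casting already placed, showed the tray unmoved. Casting3's upright stance rests on the scene picture alone.
- **Bystanders:** the pixel difference against the first picture was about 12–13 grey levels for the cup, glue and snips alike. I took that for image noise.
- **Knob set-down:** a 5 N contact came about 5 mm higher than I expected, but the knob ended up standing in the dish.

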